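# Shut the test kiln and start it with its key knob

## Task

The cup is loaded and the test kiln can be fired: first close its lid all the way, lowering it gently by hand rather than letting it slam. Then take the pointer knob that is kept off the control box (so that visitors cannot start the kiln), turn it so that the flat in its bore matches the flat of the D-shaft, seat it fully on the shaft, and press it in to the stop, since the kiln starts on a long press. Finish while still holding the knob pressed in: do not let go of it or ease off at the end, and leave the roll of tape, the glaze bottle and the small dish near by where they stand.

Things in the scene. Friction and masses are not known exactly. Their poses are not given: they have to be found in the camera images.
- kiln: Test kiln, fixed: octagonal steel-jacketed brick chamber 173 mm across, 146 mm high with its lid shut; origin at the centre of its underside, z up. The lid's hinge is on the left (+y), its handle on the right (-y). Joined to it on the right is the control box, 130 x 120 mm, 70 mm high, centred at x -20, y -235 mm; the D-shaft stands on it at x -34, y -235 mm.
- lid_handle (a point): Middle of the wooden bar handle on the lid's free edge: a round bar 16 mm thick, 74 mm long between two thin steel arms, axis level (point x), 34 mm outside the lid's edge, so a finger fits between. The point turns with the lid; its z is the normal of the lid's top. In the lid's frame the bar lies 214 mm from the hinge axis across the lid and 13 mm above it (128 mm over the counter when shut).
- lid_hinge (a point): Middle of the lid's hinge axis, at the left side of the kiln, 115 mm above the counter; fixed to the kiln. The axis is this point's x (level); its y points away from the kiln (shut, the handle lies 214 mm off in -y), z up.
- kiln_lid (a joint): Opening angle of the lid in rad: 0 shut, 1.57 upright. The lid (brick, 26 mm thick, 0.4 kg) has a stiff hinge and stays wherever it is left; moving it takes up to about 5 N at the handle.
- knob_mid (a point): Centre of the loose black pointer knob, half-way up (19 mm above its underside) on the axis of its bore. Body 26 mm wide (point y) between parallel upright flanks, 38 mm high (z up), 55 mm long: rounded at the back (23 mm behind the axis), tapering to a point 32 mm ahead (point +x; white line on top). About 45 g; stands upright on the counter right of the control box.
- knob_bore (a point): Centre of the closed inner end of the knob's bore, 14 mm above its underside. The bore opens downwards, is 18 mm across, and is D-shaped: its flat is on the pointer's side (point +x), 3.2 mm from the axis; about 1 mm of play all round.
- shaft_tip (a point): Centre of the top end of the upright brass D-shaft on the control box: 16 mm diameter with one flat, 2.5 mm from the axis, on the side of point +x; z up; end bevelled. Unpressed, the tip is 24 mm above the box's top (94 mm above the counter). It turns with light drag (0.04 N m), may stand at any angle, and can be pushed in. A seated knob's bore ends on this tip, underside 10 mm above the box.
- shaft (a joint): How far the D-shaft is pushed in, in m: 0 out, 0.006 at the stop. It springs back: 3 N to begin with, 9 N at the stop (press with somewhat more, 10 to 20 N).
- masking_tape: Roll of masking tape lying on the counter, 80 mm across, 24 mm high; origin at the centre of its underside. To be left alone.
- glaze_bottle: Small glaze squeeze bottle standing behind the control box, 37 mm across, 98 mm high; origin at the centre of its underside. To be left alone.
- ramekin: Small unglazed dish on the counter left of the kiln, 82 mm across, 45 mm high; origin at the centre of its underside. To be left alone.

How it is judged:
By the outcome, as a careful person would: the job done as asked, in the order asked, and still so for the second after the job is handed in, while the arm keeps its last pose, push and grip.
It also fails if it takes over 59 s, if anything falls off the work surface, if the arm or the gripper's body presses on something with over 40 N, if the wrist force passes 120 N, or if a joint passes its speed limit or range.

## Robot

A 6-joint arm with a two-finger parallel gripper is mounted at the origin on a cart in front of the work surface, level with it; the furniture and walls round the work are solid. World frame = base frame: x ahead of the robot, y to its left, z up, the work surface at z = 0. Lengths are in mm, angles in rad, forces in N, time in s.
With the tool pointing down it reaches from about 275 to 725 mm from the base axis. Payload 5.6 kg.
Tool frame: the origin (TCP) lies between the finger pads; the fingertips stand 17 mm ahead of it and the grasp point (between the pads) lies 2 mm behind it; z points along the fingers, y is the line along which they close (so a half turn about z gives the same grasp; the last joint's range is limited). The gripper opens to 85 mm and grips with 20 to 120 N. Pads are 22 mm wide; open, the fingers measure 114 mm over their backs; the gripper's body (76 mm by 85 mm) begins 54 mm behind the grasp point. The pads swing forward as they close: fully open they stand 13 mm farther back than shut.
Start: joints at [-0.853, 0.255, 0.108, 0, -1.424, -0.285], TCP at [230.696, -499.272, 248.283] pointing down, gripper open.
Joint ranges: [-2.95, 2.95], [-1.21, 1.97], [-1.09, 1.5], [-2.87, 1.71], [-2.94, -0.07], [-3.05, 3.05]. Speed limits (rad/s): [2.57, 2.57, 3.14, 3.14, 3.14, 3.14].

## Interface

Orientations are given as a 3x3 rotation matrix whose columns are the frame's x, y, z axes.
In Python, from workcell import bot gives the robot as it stands.
- The arm moves only by the tool jog_arm, never from a script. Its argument "plan" is a list of rows, each an object with "hand": the closure, from 0 (fully open) to 1 (shut); "linear": the shift along the tool's x, y, z in cm, a list of three; "angular": the turn, a rotation vector about the tool's x, y, z in degrees, a list of three. In form: [{"hand": hand, "linear": [dx, dy, dz], "angular": [wx, wy, wz]}, ...]. A call has 1 to 20 rows; each row shifts and turns the commanded pose from where the row before left it, along the tool's axes as they then stand; what a row does not reach is not made up. A row lasts 1/12 s, in which the tool goes at most 41.7 mm and 7.16 degrees, less where a joint would pass 70% of its speed; a pose out of reach is approached as far as the arm can. A call is refused whole if a number of a shift passes 4.17 or a number of a turn 7.16, either way. A call with a gripper value outside its range is refused whole. The fingers move at their own pace and stop on an object; "squeeze" is the grip in N (left out, the last holds). Time passes only in rows, so rows that do not move let the fingers close. It gives the time, the measured TCP pose, the force, the opening and the grip force at its end, in the units of the state.
- bot.state(): the state, without advancing time (a new reading comes with each control period).
- bot.grab_frame(name): name is "scene" or "side" or "wrist"; returns a dict with "color" (480x640x3 uint8, blue, green, red), "depth" (480x640 float32, mm along the optical axis (not along the pixel's ray), 0 where there is no reading), "K" (3x3 intrinsics, pixels), "rvec" (rotation vector, rad) and "tvec" (3), from world to camera coordinates, as OpenCV has them; the wrist camera has in their place "tool_from_camera" (4x4, takes a point from camera to tool coordinates, whose origin is the TCP and whose axes are the flange's). Camera axes: x right, y down, z forward; pixel columns grow to the right and rows downward; lengths in mm; the calibration is good to about 2 mm. A picture is of the moment at which its call begins: read the wrist's pose just before it.
- bot.finish_job(): hands the job in; it is judged then, once.
Trained networks look in the newest picture that a camera, given by its name, has taken for a name from the list of things; names that differ only in an ending like _2 or _b are one class to them, and where a whole thing is asked for, a point or a joint stands for the part that bears it (a point fixed in the world has none). Each returns a list of dicts, best first, with "score" (0 to 1); they miss things now and then, are a little off and sometimes report something else, mostly with a low value. They report only what shows in the picture. A call takes as long as a camera call.
- bot.cut_out(camera, label): "region" (480x640 bool, what is visible of it).
- bot.mark_of(camera, label): "location" ([x, y, z] in mm, in world coordinates, good to about 4 mm: a listed point, or the origin of a listed thing).
The state is a dict: "clock": time; "joint_pos": joint angles; "qvel": joint speeds; "effort": joint torques, N m; "tool_pos": TCP position; "orientation": TCP orientation; "wrist_force": force on the tool from outside, world axes, zero at the start; "wrist_torque": the same for the moment, N m; "opening": finger opening in mm; "grip_force": force on a finger pad.
Only numpy, scipy, OpenCV 4.12 (cv2) and the standard library are available. Lean on these libraries where they do the work, as an engineer would, in place of code of your own. Each camera call takes 0.05 s, during which the arm holds its last target. There are 200 camera calls.

## Working session

There is one attempt and no reset: what is moved stays moved. The work goes in short steps, Python scripts to look and compute and a tool call to move; the robot and the scene stay as the last step left them, time stands still between calls to the robot, and variables do not carry over. Pictures are saved under pics/ and viewed, at most 10 in all, crops included, and the job is handed in when it is done.

Besides the shell and the picture viewer there is one more tool, called after "Request:" in YAML: its name, and indented under it one key for each argument. jog_arm: Moves the arm, as the interface text tells. Its arguments: {"type":"object","properties":{"plan":{"type":"array","items":{"type":"object","properties":{"hand":{"type":"number"},"linear":{"type":"array","items":{"type":"number"}},"angular":{"type":"array","items":{"type":"number"}}}}},"squeeze":{"type":"number"}},"required":["plan"]}

```bash
mkdir -p pics; python3 - <<'E'
from workcell import bot
import cv2,numpy as np
s=bot.state();print(s['clock'],s['tool_pos'],np.round(s['orientation'],3).tolist(),s['opening'])
ims=[]
for c in ['scene','side']:
    f=bot.grab_frame(c);ims.append(f['color'])
    print(c,np.round(f['K'],1).tolist(),f['rvec'],f['tvec'])
    for n in ['kiln','lid_handle','lid_hinge','knob_mid','knob_bore','shaft_tip','masking_tape','glaze_bottle','ramekin']:
        print(n,[(np.round(d['location']).tolist(),round(d['score'],2)) for d in bot.mark_of(c,n)[:2]])
cv2.imwrite('pics/a.png',ims[0]);cv2.imwrite('pics/b.png',ims[1])
E
```

```text
0.0 [ 230.55201729 -498.82925115  247.38296772] [[-0.908, -0.419, -0.001], [-0.419, 0.908, 0.002], [0.0, 0.002, -1.0]] 85.28210683086365
scene [[601.8, 0.0, 314.8], [0.0, 601.8, 240.3], [0.0, 0.0, 1.0]] [ 0.9377756  -2.40410376  1.13532799] [ 416.63027861  275.79517503 1268.0058563 ]
kiln [([535.0, 168.0, 1.0], 0.59)]
lid_handle [([541.0, 206.0, 326.0], 0.71), ([539.0, 266.0, 117.0], 0.27)]
lid_hinge [([540.0, 264.0, 114.0], 0.8)]
knob_mid [([501.0, -279.0, 22.0], 0.86), ([542.0, 264.0, 117.0], 0.42)]
knob_bore [([435.0, 460.0, -2.0], 0.73), ([499.0, -278.0, 10.0], 0.7)]
shaft_tip [([499.0, -63.0, 92.0], 0.5)]
masking_tape [([668.0, -389.0, -2.0], 0.83)]
glaze_bottle [([666.0, -86.0, 2.0], 0.68)]
ramekin [([432.0, 465.0, -1.0], 0.89)]
side [[468.5, 0.0, 314.8], [0.0, 468.5, 233.8], [0.0, 0.0, 1.0]] [ 1.10103717 -2.17464383  1.20600152] [ 335.14930409  322.53225186 1114.57632455]
kiln [([539.0, 172.0, -5.0], 0.93)]
lid_handle [([540.0, 201.0, 320.0], 0.69)]
lid_hinge [([541.0, 264.0, 113.0], 0.74)]
knob_mid [([500.0, -278.0, 19.0], 0.61)]
knob_bore [([499.0, -278.0, 11.0], 0.71), ([539.0, 199.0, 321.0], 0.21)]
shaft_tip [([498.0, -69.0, 95.0], 0.45)]
masking_tape [([668.0, -382.0, 2.0], 0.82), ([668.0, -79.0, 6.0], 0.65)]
glaze_bottle [([666.0, -80.0, 3.0], 0.73)]
ramekin [([432.0, 461.0, 2.0], 0.74), ([539.0, 265.0, 113.0], 0.37)]
```

View pics/a.png

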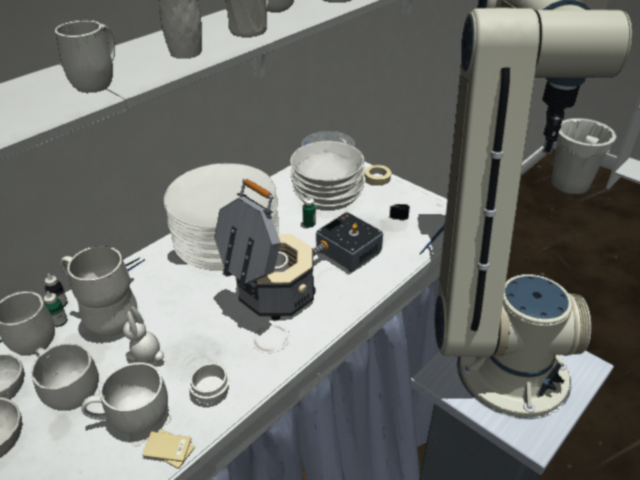

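View pics/b.png

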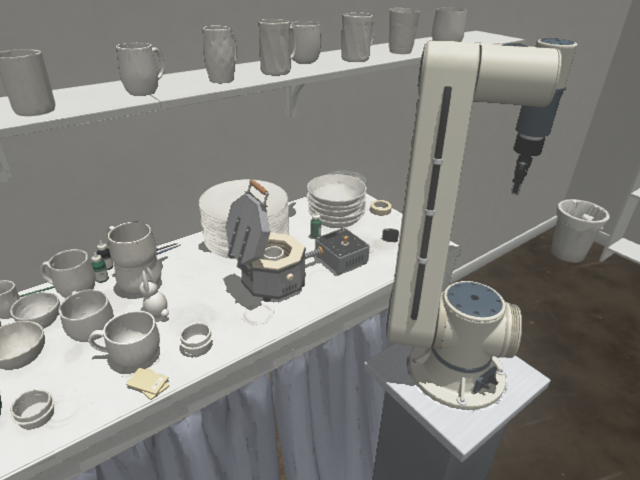

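The scene picture shows the kiln near (275,285) px with its lid standing open and the orange handle at (257,187). The control box is at (350,240), the black knob at (399,212), the tape at (377,174) and the bottle at (308,212). The second picture agrees with this, and the network marks are consistent with the given geometry: the handle is 216 mm from the hinge, and the lid is about 70° open.

I'll turn the tool square and go above the handle.

Request:
jog_arm:
  plan:
    - {"hand":0,"linear":[0,0,-2],"angular":[0,0,6.2]}
    - {"hand":0,"linear":[0,0,-2],"angular":[0,0,6.2]}
    - {"hand":0,"linear":[0,0,-2],"angular":[0,0,6.2]}
    - {"hand":0,"linear":[0,0,-2],"angular":[0,0,6.2]}
    - {"hand":0,"linear":[-1.55,3.5,-0.5],"angular":[0,0,0]}
    - {"hand":0,"linear":[-1.55,3.5,-0.5],"angular":[0,0,0]}
    - {"hand":0,"linear":[-1.55,3.5,-0.5],"angular":[0,0,0]}
    - {"hand":0,"linear":[-1.55,3.5,-0.5],"angular":[0,0,0]}
    - {"hand":0,"linear":[-1.55,3.5,-0.5],"angular":[0,0,0]}
    - {"hand":0,"linear":[-1.55,3.5,-0.5],"angular":[0,0,0]}
    - {"hand":0,"linear":[-1.55,3.5,-0.5],"angular":[0,0,0]}
    - {"hand":0,"linear":[-1.55,3.5,-0.5],"angular":[0,0,0]}
    - {"hand":0,"linear":[-1.55,3.5,-0.5],"angular":[0,0,0]}
    - {"hand":0,"linear":[-1.55,3.5,-0.5],"angular":[0,0,0]}
    - {"hand":0,"linear":[-1.55,3.5,-0.5],"angular":[0,0,0]}
    - {"hand":0,"linear":[-1.55,3.5,-0.5],"angular":[0,0,0]}
    - {"hand":0,"linear":[-1.55,3.5,-0.5],"angular":[0,0,0]}
    - {"hand":0,"linear":[-1.55,3.5,-0.5],"angular":[0,0,0]}
    - {"hand":0,"linear":[0,0,0],"angular":[0,0,0]}
    - {"hand":0,"linear":[0,0,0],"angular":[0,0,0]}

```text
clock: 2.67
tool_pos: [448.3, -7.6, 397.9]
orientation: [[-1.0, -0.003, -0.001], [-0.003, 1.0, -0.0], [0.001, -0.0, -1.0]]
wrist_force: [-0.8, 0.0, -0.5]
opening: 85.4
grip_force: 0.0
```

```bash
cat > h.py <<'E'
from workcell import bot
import cv2,numpy as np
def look(cam):
    s=bot.state();f=bot.grab_frame(cam)
    if cam=='wrist':
        T=np.eye(4);T[:3,:3]=s['orientation'];T[:3,3]=s['tool_pos'];W=T@f['tool_from_camera']
    else:
        C=np.eye(4);C[:3,:3]=cv2.Rodrigues(f['rvec'])[0];C[:3,3]=np.ravel(f['tvec']);W=np.linalg.inv(C)
    K=f['K'];v,u=np.mgrid[:480,:640];d=f['depth']
    P=np.stack([(u-K[0,2])/K[0,0]*d,(v-K[1,2])/K[1,1]*d,d,np.ones_like(d)],-1)@W.T
    P=P[...,:3].copy();P[d<=0]=np.nan
    return f['color'],P,s,f,W
def marks(cam,names):
    for n in names: print(cam,n,[(np.round(d['location'],1).tolist(),round(d['score'],2)) for d in bot.mark_of(cam,n)[:2]])
E
python3 - <<'E'
from h import *
im,P,s,f,W=look('wrist');cv2.imwrite('pics/c.png',im)
print(np.round(f['tool_from_camera'],2).tolist(),f['K'][0,0])
marks('wrist',['lid_handle','shaft_tip','knob_mid','lid_hinge','kiln'])
for c in ['scene','side']:
    im,P,s,f,W=look(c)
    r=bot.cut_out(c,'lid_handle')
    if r:
        q=P[r[0]['region']];q=q[np.isfinite(q).all(1)]
        # orange bar pixels
        m=r[0]['region']&(im[...,2].astype(int)-im[...,0]>60);o=P[m];o=o[np.isfinite(o).all(1)]
        o=o[o[:,2]>280]
        print(c,len(q),len(o),np.median(o,0) if len(o) else '',np.percentile(o,[5,95],axis=0) if len(o) else '')
E
```

```text
[[-0.0, -0.95, -0.31, 79.69], [1.0, 0.0, -0.0, 0.17], [0.0, -0.31, 0.95, -125.06], [0.0, 0.0, 0.0, 1.0]] 345.2361184312191
wrist lid_handle [([540.5, 203.9, 319.7], 0.83), ([500.7, -278.2, 14.2], 0.56)]
wrist shaft_tip [([495.4, -68.9, 90.1], 0.64), ([665.2, -81.8, 1.9], 0.16)]
wrist knob_mid []
wrist lid_hinge [([538.2, 264.3, 111.9], 0.63)]
wrist kiln [([665.7, -81.7, 1.2], 0.59), ([532.8, 170.5, -3.0], 0.55)]
scene 4667 145 [534.08904112 206.56446742 326.49054499] [[504.96734499 200.00481148 322.64234741]
 [566.97923742 210.82561497 329.10050183]]
side 2713 51 [534.01917321 206.08863976 325.88960424] [[504.9937351  201.3993104  323.21319658]
 [566.86171648 209.54629496 327.83557097]]
```

View pics/c.png

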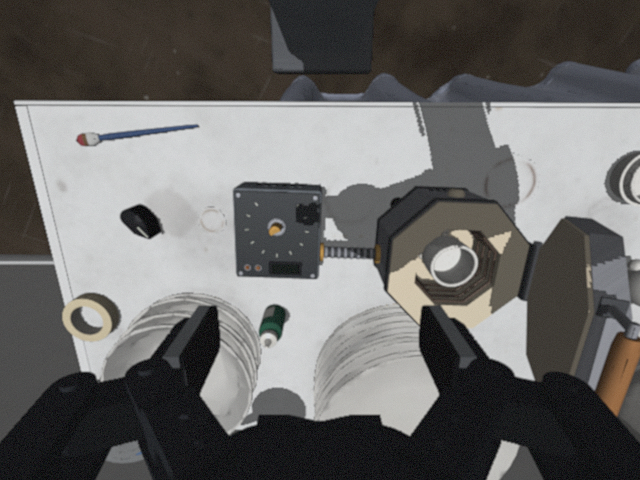

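The wrist view shows the knob at (142,220) px, the shaft at (277,230), the open lid at right and its orange handle at (625,370). All estimates agree on a bar centre of about (537,205,321).

Request:
jog_arm:
  plan:
    - {"hand":0.3,"linear":[-1.28,3.04,0],"angular":[0,0,0]}
    - {"hand":0.3,"linear":[-1.28,3.04,0],"angular":[0,0,0]}
    - {"hand":0.3,"linear":[-1.28,3.04,0],"angular":[0,0,0]}
    - {"hand":0.3,"linear":[-1.28,3.04,0],"angular":[0,0,0]}
    - {"hand":0.3,"linear":[-1.28,3.04,0],"angular":[0,0,0]}
    - {"hand":0.3,"linear":[-1.28,3.04,0],"angular":[0,0,0]}
    - {"hand":0.3,"linear":[-1.28,3.04,0],"angular":[0,0,0]}
    - {"hand":0.3,"linear":[0,0,0],"angular":[0,0,0]}
    - {"hand":0.3,"linear":[0,0,0],"angular":[0,0,0]}
    - {"hand":0.3,"linear":[0,0,0],"angular":[0,0,0]}

```text
clock: 4.0
tool_pos: [537.4, 203.3, 398.2]
orientation: [[-1.0, 0.0, -0.0], [0.0, 1.0, -0.001], [0.0, -0.001, -1.0]]
wrist_force: [-0.1, -1.0, 0.5]
opening: 59.9
grip_force: 0.0
```

```bash
python3 - <<'E'
from h import *
im,P,s,f,W=look('wrist');cv2.imwrite('pics/d.png',im)
print(s['clock'],s['tool_pos'],s['opening'])
marks('wrist',['lid_handle'])
m=(im[...,2].astype(int)-im[...,0]>60)&(P[...,2]>270);o=P[m]
print(len(o),np.percentile(o,[3,50,97],axis=0))
im,P,s,f,W=look('scene')
for x in range(540,700,20):
    q=P[(abs(P[...,0]-x)<10)&(P[...,1]<130)&(P[...,1]>-40)];print(x,len(q),np.round(np.nanpercentile(q[:,2],[50,98])) if len(q) else '')
E
```

```text
4.0 [537.44968288 203.26720081 398.20556523] 59.92422471816045
wrist lid_handle [([539.2, 204.2, 318.5], 0.55)]
646 [[501.59021301 196.40686518 323.46476066]
 [510.43616075 201.86400338 326.43523622]
 [522.33375356 208.36003898 328.28945278]]
540 547 [ 57. 117.]
560 319 [ 73. 117.]
580 67 [114. 118.]
600 37 [-0. 36.]
620 45 [-0.  5.]
640 73 [  2. 162.]
660 195 [120. 163.]
680 156 [132. 164.]
```

Request:
jog_arm:
  plan:
    - {"hand":0.3,"linear":[0,0,2.0],"angular":[0,0,0]}
    - {"hand":0.3,"linear":[0,0,2.0],"angular":[0,0,0]}
    - {"hand":0.3,"linear":[0,0,2.0],"angular":[0,0,0]}
    - {"hand":0.3,"linear":[0,0,1.6],"angular":[0,0,0]}
    - {"hand":0.3,"linear":[0,0,0],"angular":[0,0,0]}
    - {"hand":0.6,"linear":[0,0,0],"angular":[0,0,0]}
    - {"hand":0.7,"linear":[0,0,0],"angular":[0,0,0]}
    - {"hand":1,"linear":[0,0,0],"angular":[0,0,0]}
    - {"hand":1,"linear":[0,0,0],"angular":[0,0,0]}
    - {"hand":1,"linear":[0,0,0],"angular":[0,0,0]}
    - {"hand":1,"linear":[0,0,0],"angular":[0,0,0]}
    - {"hand":1,"linear":[0,0,0],"angular":[0,0,0]}
  squeeze: 25

```text
clock: 5.15
tool_pos: [537.8, 203.2, 324.0]
orientation: [[-1.0, 0.001, 0.003], [0.001, 1.0, 0.001], [-0.003, 0.001, -1.0]]
wrist_force: [-1.2, -1.0, 6.2]
opening: 15.6
grip_force: 24.6
```

Request:
jog_arm:
  plan:
    - {"hand":1,"linear":[0,-0.82,0.3],"angular":[0,0,0]}
    - {"hand":1,"linear":[0,-0.82,0.3],"angular":[0,0,0]}
    - {"hand":1,"linear":[0,-0.82,0.3],"angular":[0,0,0]}
    - {"hand":1,"linear":[0,-0.78,0.4],"angular":[0,0,0]}
    - {"hand":1,"linear":[0,-0.78,0.4],"angular":[0,0,0]}
    - {"hand":1,"linear":[0,-0.78,0.4],"angular":[0,0,0]}
    - {"hand":1,"linear":[0,-0.72,0.49],"angular":[0,0,0]}
    - {"hand":1,"linear":[0,-0.72,0.49],"angular":[0,0,0]}
    - {"hand":1,"linear":[0,-0.72,0.49],"angular":[0,0,0]}
    - {"hand":1,"linear":[0,0,0],"angular":[0,0,0]}

```text
clock: 5.98
tool_pos: [535.6, 132.8, 285.7]
orientation: [[-1.0, 0.001, -0.004], [0.001, 1.0, -0.001], [0.004, -0.001, -1.0]]
wrist_force: [-4.2, -2.2, -1.3]
opening: 15.0
grip_force: 24.4
```

Request:
jog_arm:
  plan:
    - {"hand":1,"linear":[0,-0.66,0.57],"angular":[0,0,0]}
    - {"hand":1,"linear":[0,-0.66,0.57],"angular":[0,0,0]}
    - {"hand":1,"linear":[0,-0.66,0.57],"angular":[0,0,0]}
    - {"hand":1,"linear":[0,-0.58,0.65],"angular":[0,0,0]}
    - {"hand":1,"linear":[0,-0.58,0.65],"angular":[0,0,0]}
    - {"hand":1,"linear":[0,-0.58,0.65],"angular":[0,0,0]}
    - {"hand":1,"linear":[0,-0.5,0.72],"angular":[0,0,0]}
    - {"hand":1,"linear":[0,-0.5,0.72],"angular":[0,0,0]}
    - {"hand":1,"linear":[0,-0.5,0.72],"angular":[0,0,0]}
    - {"hand":1,"linear":[0,-0.41,0.77],"angular":[0,0,0]}
    - {"hand":1,"linear":[0,-0.41,0.77],"angular":[0,0,0]}
    - {"hand":1,"linear":[0,-0.41,0.77],"angular":[0,0,0]}
    - {"hand":1,"linear":[0,0,0],"angular":[0,0,0]}

```text
clock: 7.07
tool_pos: [534.3, 68.7, 202.6]
orientation: [[-1.0, 0.002, -0.008], [0.002, 1.0, -0.001], [0.008, -0.001, -1.0]]
wrist_force: [-5.8, -0.4, -2.5]
opening: 15.1
grip_force: 26.9
```

Request:
jog_arm:
  plan:
    - {"hand":1,"linear":[0.1,-0.31,0.81],"angular":[0,0,0]}
    - {"hand":1,"linear":[0.1,-0.31,0.81],"angular":[0,0,0]}
    - {"hand":1,"linear":[0.1,-0.31,0.81],"angular":[0,0,0]}
    - {"hand":1,"linear":[0,-0.21,0.85],"angular":[0,0,0]}
    - {"hand":1,"linear":[0,-0.21,0.85],"angular":[0,0,0]}
    - {"hand":1,"linear":[0,-0.21,0.85],"angular":[0,0,0]}
    - {"hand":1,"linear":[0,-0.08,0.5],"angular":[0,0,0]}
    - {"hand":1,"linear":[0,-0.08,0.5],"angular":[0,0,0]}
    - {"hand":1,"linear":[0,-0.08,0.5],"angular":[0,0,0]}
    - {"hand":1,"linear":[0,-0.08,0.5],"angular":[0,0,0]}
    - {"hand":1,"linear":[0,0,0.3],"angular":[0,0,0]}
    - {"hand":1,"linear":[0,0,0.3],"angular":[0,0,0]}
    - {"hand":1,"linear":[0,0,0.3],"angular":[0,0,0]}
    - {"hand":1,"linear":[0,0,0],"angular":[0,0,0]}

```text
clock: 8.23
tool_pos: [533.7, 49.7, 125.5]
orientation: [[-1.0, 0.0, -0.002], [0.0, 1.0, -0.002], [0.002, -0.002, -1.0]]
wrist_force: [-2.0, -6.0, -1.7]
opening: 15.4
grip_force: 28.8
```

Request:
jog_arm:
  plan:
    - {"hand":1,"linear":[0,0,0.2],"angular":[0,0,0]}
    - {"hand":1,"linear":[0,0,0.2],"angular":[0,0,0]}
    - {"hand":1,"linear":[0,0,0.2],"angular":[0,0,0]}
    - {"hand":1,"linear":[0,0,0],"angular":[0,0,0]}

```text
clock: 8.57
tool_pos: [533.8, 49.4, 122.7]
orientation: [[-1.0, -0.001, -0.0], [-0.001, 1.0, -0.002], [0.0, -0.002, -1.0]]
wrist_force: [-12.4, -5.0, 17.1]
opening: 15.3
grip_force: 30.7
```

```bash
python3 - <<'E'
from h import *
for c in ['scene','side','wrist']:
    im,P,s,f,W=look(c);marks(c,['lid_handle'])
    m=(im[...,2].astype(int)-im[...,0]>60)&(abs(P[...,1]-50)<25)&(abs(P[...,0]-537)<50)&(P[...,2]>105)
    o=P[m];print(c,len(o),np.round(np.percentile(o,[5,50,95],axis=0)).tolist() if len(o) else '')
    q=P[(abs(P[...,0]-537)<60)&(abs(P[...,1]-205)<30)&(P[...,2]>100)];print(len(q),np.nanpercentile(q[:,2],[10,50,90]) if len(q) else '')
    q=P[(abs(P[...,0]-537)<40)&(abs(P[...,1]-120)<20)&(P[...,2]>100)];print(len(q),np.nanpercentile(q[:,2],[10,50,90]) if len(q) else '')
cv2.imwrite('pics/e.png',im)
E
```

```text
scene lid_handle [([534.5, 50.5, 130.3], 0.72)]
scene 20 [[496.0, 48.0, 129.0], [501.0, 54.0, 133.0], [506.0, 58.0, 137.0]]
1115 [140.04047447 143.0874163  508.41158332]
600 [140.09161191 143.93804472 510.79451379]
side lid_handle [([535.1, 46.8, 126.7], 0.6)]
side 4 [[496.0, 52.0, 131.0], [499.0, 53.0, 133.0], [502.0, 53.0, 136.0]]
589 [139.5011561  142.20000804 146.08525253]
306 [139.86681731 142.41780305 204.48059389]
wrist lid_handle [([537.6, 48.9, 126.8], 0.8), ([496.0, -69.8, 92.3], 0.33)]
wrist 745 [[496.0, 44.0, 131.0], [500.0, 49.0, 133.0], [504.0, 56.0, 135.0]]
276 [140.8791147  141.51855954 142.1727565 ]
17419 [141.07946693 141.85844813 189.84759525]
```

Request:
jog_arm:
  plan:
    - {"hand":0.66,"linear":[0,0,0],"angular":[0,0,0]}
    - {"hand":0.66,"linear":[0,0,0],"angular":[0,0,0]}
    - {"hand":0.66,"linear":[0,0,0],"angular":[0,0,0]}
    - {"hand":0.66,"linear":[0,0,-0.5],"angular":[0,0,0]}
    - {"hand":0.66,"linear":[0,0,-1],"angular":[0,0,0]}
    - {"hand":0.66,"linear":[0,0,-2],"angular":[0,0,0]}
    - {"hand":0.66,"linear":[0,0,-3],"angular":[0,0,0]}
    - {"hand":0.66,"linear":[0,0,-4],"angular":[0,0,0]}
    - {"hand":0.66,"linear":[0,0,-4],"angular":[0,0,0]}
    - {"hand":0.66,"linear":[0,0,-4],"angular":[0,0,0]}
    - {"hand":0,"linear":[0.6,-4,0],"angular":[0,0,0]}
    - {"hand":0,"linear":[0.6,-4,0],"angular":[0,0,0]}
    - {"hand":0,"linear":[0.6,-4,0],"angular":[0,0,0]}
    - {"hand":0,"linear":[0.6,-4,0],"angular":[0,0,0]}
    - {"hand":0,"linear":[0,0,0],"angular":[0,0,0]}
    - {"hand":0,"linear":[0,0,0],"angular":[0,0,0]}

```text
clock: 10.2
tool_pos: [510.1, -111.3, 306.5]
orientation: [[-1.0, 0.004, 0.002], [0.004, 1.0, -0.0], [-0.002, -0.0, -1.0]]
wrist_force: [0.0, 0.3, 0.3]
opening: 85.6
grip_force: 0.0
```

```bash
python3 - <<'E'
from h import *
im,P,s,f,W=look('wrist');print(s['tool_pos'])
np.savez('w1.npz',im=im,P=P,W=W,K=f['K'])
cv2.imwrite('pics/f.png',im)
marks('wrist',['shaft_tip','knob_mid','knob_bore','lid_handle','kiln','glaze_bottle'])
q=(abs(P[...,0]-500)<16)&(abs(P[...,1]+67)<16)&(P[...,2]>83);o=P[q];print('shaft top',len(o),o.mean(0),o.min(0),o.max(0))
q=(abs(P[...,0]-537)<60)&(abs(P[...,1]-150)<70)&(P[...,2]>130)&(P[...,2]<160);o=P[q];
if len(o):print('lid',np.linalg.lstsq(np.c_[o[:,:2]-[537,150],np.ones(len(o))],o[:,2],rcond=None)[0])
E
```

```text
[ 510.09351736 -111.30152661  306.48383046]
wrist shaft_tip []
wrist knob_mid [([498.2, -275.0, 19.0], 0.61)]
wrist knob_bore [([501.7, -277.5, 16.7], 0.57)]
wrist lid_handle [([536.0, 51.4, 128.5], 0.69)]
wrist kiln [([535.4, 168.9, -0.4], 0.77)]
wrist glaze_bottle [([667.7, -81.8, -1.0], 0.64)]
shaft top 11886 [499.89179667 -65.81003732 348.25697678] [486.01376291 -82.99911971  83.08139097] [515.99785134 -51.00083138 382.62311245]
lid [1.95895002e-03 3.02564824e-02 1.41832496e+02]
```

View pics/f.png

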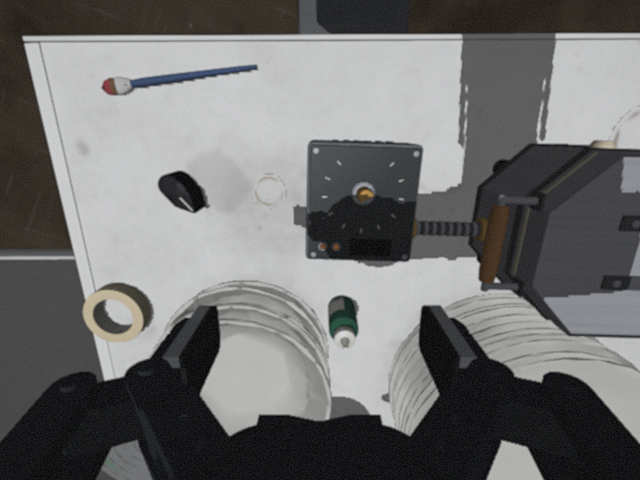

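The wrist view shows the lid shut, with its handle at (495,245) px. The shaft is at (365,193) and the knob at (183,190), pointing to lower right. I'll go down for a close look at the shaft.

Request:
jog_arm:
  plan:
    - {"hand":0,"linear":[-0.2,0.88,3.4],"angular":[0,0,0]}
    - {"hand":0,"linear":[-0.2,0.88,3.4],"angular":[0,0,0]}
    - {"hand":0,"linear":[-0.2,0.88,3.4],"angular":[0,0,0]}
    - {"hand":0,"linear":[-0.2,0.88,3.4],"angular":[0,0,0]}
    - {"hand":0,"linear":[-0.2,0.88,3.0],"angular":[0,0,0]}
    - {"hand":0,"linear":[0,0,0],"angular":[0,0,0]}
    - {"hand":0,"linear":[0,0,0],"angular":[0,0,0]}

```text
clock: 11.13
tool_pos: [519.8, -65.0, 138.9]
orientation: [[-1.0, -0.002, -0.003], [-0.002, 1.0, -0.001], [0.003, -0.001, -1.0]]
wrist_force: [0.9, 0.5, 1.5]
opening: 85.4
grip_force: 0.0
```

```bash
python3 - <<'E'
from h import *
im,P,s,f,W=look('wrist');print(s['clock'],s['tool_pos'])
np.savez('w2.npz',im=im,P=P,W=W,K=f['K'])
marks('wrist',['shaft_tip'])
q=(abs(P[...,0]-500)<25)&(abs(P[...,1]+67)<25)&(P[...,2]>88)&(P[...,2]<100);o=P[q];print('shaft top',len(o),o.mean(0),o.min(0),o.max(0))
# project guess
C=np.linalg.inv(W);p=C@[499,-67,94,1];uv=f['K']@p[:3];u,v=(uv[:2]/uv[2]).astype(int);print(u,v)
c=im[max(v-50,0):v+50,max(u-60,0):u+60];cv2.imwrite('pics/g.png',cv2.resize(c,None,fx=6,fy=6,interpolation=cv2.INTER_CUBIC))
E
```

```text
11.1333 [519.77810392 -64.96842384 138.90053203]
wrist shaft_tip [([496.5, -68.8, 92.5], 0.72)]
shaft top 548 [491.71058672 -66.03159453  92.78472231] [486.089171   -73.09964048  88.04569518] [499.84667357 -57.33183661  95.05790448]
315 248
```

View pics/g.png

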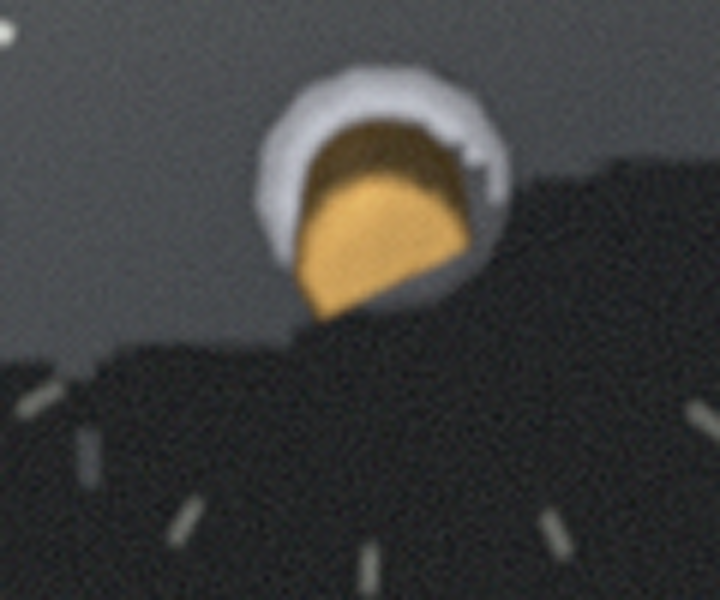

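The crop shows the brass D top centred near (380,240) in the zoomed view, with its flat edge running from (320,320) to (470,245). The flat's normal points down and slightly right. I'll fit a D to it.

```bash
cat > dfit.py <<'E'
from h import *
from scipy.optimize import differential_evolution
d=np.load('w2.npz');im=d['im'].astype(int);W=d['W'];K=d['K']
v,u=np.mgrid[190:310,250:390]
m=(im[190:310,250:390,2]>150)&(im[190:310,250:390,2]-im[190:310,250:390,0]>60)
R=np.stack([(u-K[0,2])/K[0,0],(v-K[1,2])/K[1,1],np.ones(u.shape)],-1)@W[:3,:3].T
for z in (93,94):
    t=(z-W[2,3])/R[...,2];X=W[:3,3]+R*t[...,None];x,y=X[...,0],X[...,1]
    def c(p):
        cx,cy,a,r,fl=p
        D=np.minimum(r-np.hypot(x-cx,y-cy),fl-((x-cx)*np.cos(a)+(y-cy)*np.sin(a)))
        s=1/(1+np.exp(-np.clip(D/.2,-30,30)))
        return ((s-m)**2).sum()
    g=X[m].mean(0)
    r=differential_evolution(c,[(g[0]-8,g[0]+8),(g[1]-8,g[1]+8),(-np.pi,np.pi),(6,8.2),(1.5,3)],seed=0,tol=1e-8,maxiter=300)
    print(z,m.sum(),g,np.round(r.x,2),np.degrees(r.x[2]),r.fun)
E
python3 dfit.py
```

```text
93 399 [493.30175902 -66.32751077  93.        ] [ 4.9487e+02 -6.5570e+01  4.7000e-01  7.0500e+00  2.4700e+00] 26.82181858782433 12.855711902819285
94 399 [492.99317098 -66.31867871  94.        ] [ 4.9455e+02 -6.5560e+01  4.7000e-01  7.0100e+00  2.4600e+00] 26.82126259563317 12.910734416076833
```

Request:
jog_arm:
  plan:
    - {"hand":0,"linear":[0.08,-3.5,0],"angular":[0,0,0]}
    - {"hand":0,"linear":[0.08,-3.5,0],"angular":[0,0,0]}
    - {"hand":0,"linear":[0.08,-3.5,0.5],"angular":[0,0,0]}
    - {"hand":0,"linear":[0.08,-3.5,1],"angular":[0,0,0]}
    - {"hand":0,"linear":[0.08,-3.5,1],"angular":[0,0,0]}
    - {"hand":0,"linear":[0.08,-3.5,1],"angular":[0,0,0]}
    - {"hand":0,"linear":[0,0,0],"angular":[0,0,0]}
    - {"hand":0,"linear":[0,0,0],"angular":[0,0,0]}

```text
clock: 11.9
tool_pos: [515.8, -277.9, 106.0]
orientation: [[-1.0, 0.004, 0.002], [0.004, 1.0, -0.001], [-0.002, -0.001, -1.0]]
wrist_force: [-0.6, 0.6, 0.3]
opening: 85.4
grip_force: 0.0
```

```bash
python3 - <<'E'
from h import *
im,P,s,f,W=look('wrist');print(s['clock'],s['tool_pos'])
np.savez('w3.npz',im=im,P=P,W=W,K=f['K'])
marks('wrist',['knob_mid','knob_bore'])
q=(abs(P[...,0]-500)<50)&(abs(P[...,1]+277)<50)&(P[...,2]>34)&(P[...,2]<42);o=P[q]
np.save('ktop.npy',o);print('top',len(o),o.mean(0),o.min(0),o.max(0))
r=cv2.minAreaRect(o[:,:2].astype(np.float32));print(r)
vs,us=np.where(q);print(us.min(),us.max(),vs.min(),vs.max())
u,v=int(us.mean()),int(vs.mean())
c=im[max(v-65,0):v+65,max(u-80,0):u+80];cv2.imwrite('pics/k.png',cv2.resize(c,None,fx=4.5,fy=4.5,interpolation=cv2.INTER_CUBIC))
E
```

```text
11.9 [ 515.84536908 -277.93800124  105.96313773]
wrist knob_mid [([496.7, -276.5, 18.6], 0.96)]
wrist knob_bore []
top 3016 [ 498.3552633  -276.62358742   37.15400207] [ 477.62633498 -296.43024256   34.02641579] [ 523.15073315 -256.74269252   39.38755345]
((501.6155090332031, -274.6867980957031), (54.4007682800293, 26.20330810546875), 39.407230377197266)
288 354 205 277
```

View pics/k.png

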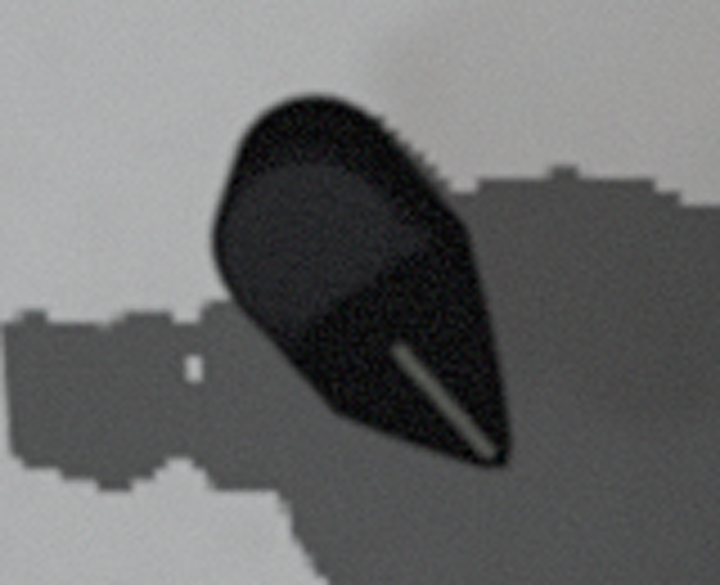

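The crop shows the knob with its rounded back at upper left and its white line running to the tip at (500,460), so it points to about +39° in world axes. The axis is near (498,-277.6) and the top is at 37–38 mm, as it should be.

Request:
jog_arm:
  plan:
    - {"hand":0,"linear":[1.77,0.03,0],"angular":[0,0,0]}
    - {"hand":0,"linear":[0,0,1],"angular":[0,0,-6.6]}
    - {"hand":0,"linear":[0,0,1],"angular":[0,0,-6.6]}
    - {"hand":0,"linear":[0,0,0],"angular":[0,0,-6.6]}
    - {"hand":0,"linear":[0,0,0],"angular":[0,0,-6.6]}
    - {"hand":0,"linear":[0,0,0],"angular":[0,0,-6.6]}
    - {"hand":0,"linear":[0,0,0],"angular":[0,0,-6.5]}
    - {"hand":0,"linear":[0,0,0],"angular":[0,0,0]}
    - {"hand":0,"linear":[0,0,0],"angular":[0,0,0]}

```text
clock: 12.8
tool_pos: [498.6, -274.4, 85.5]
orientation: [[-0.773, -0.635, 0.002], [-0.635, 0.773, -0.0], [-0.001, -0.001, -1.0]]
wrist_force: [0.4, 0.1, 0.5]
opening: 85.3
grip_force: 0.0
```

Request:
jog_arm:
  plan:
    - {"hand":0,"linear":[0.24,-0.21,1.5],"angular":[0,0,0]}
    - {"hand":0,"linear":[0,0,1.5],"angular":[0,0,0]}
    - {"hand":0,"linear":[0,0,1],"angular":[0,0,0]}
    - {"hand":0,"linear":[0,0,1],"angular":[0,0,0]}
    - {"hand":0,"linear":[0,0,0.8],"angular":[0,0,0]}
    - {"hand":0,"linear":[0,0,0],"angular":[0,0,0]}
    - {"hand":0,"linear":[0,0,0],"angular":[0,0,0]}

```text
clock: 13.38
tool_pos: [497.3, -278.2, 26.3]
orientation: [[-0.772, -0.636, -0.001], [-0.636, 0.772, -0.0], [0.001, 0.0, -1.0]]
wrist_force: [0.1, -0.5, 1.1]
opening: 85.1
grip_force: 0.0
```

Request:
jog_arm:
  plan:
    - {"hand":0.5,"linear":[0,0,0],"angular":[0,0,0]}
    - {"hand":0.6,"linear":[0,0,0],"angular":[0,0,0]}
    - {"hand":0.65,"linear":[0,0,0],"angular":[0,0,0]}
    - {"hand":1,"linear":[0,0,0],"angular":[0,0,0]}
    - {"hand":1,"linear":[0,0,0],"angular":[0,0,0]}
    - {"hand":1,"linear":[0,0,0],"angular":[0,0,0]}
    - {"hand":1,"linear":[0,0,0],"angular":[0,0,0]}
    - {"hand":1,"linear":[0,0,0],"angular":[0,0,0]}
  squeeze: 70

```text
clock: 14.05
tool_pos: [497.7, -278.4, 27.0]
orientation: [[-0.772, -0.636, 0.001], [-0.636, 0.772, -0.0], [-0.0, -0.001, -1.0]]
wrist_force: [-0.5, 0.4, 4.3]
opening: 24.8
grip_force: 69.1
```

Request:
jog_arm:
  plan:
    - {"hand":1,"linear":[0,0,-1],"angular":[0,0,0]}
    - {"hand":1,"linear":[0,0,-3],"angular":[0,0,0]}
    - {"hand":1,"linear":[0,0,-4],"angular":[0,0,0]}
    - {"hand":1,"linear":[0,0,-4],"angular":[0,0,0]}
    - {"hand":1,"linear":[0,0,-1],"angular":[0,0,6.3]}
    - {"hand":1,"linear":[0,0,0],"angular":[0,0,6.4]}
    - {"hand":1,"linear":[0,0,0],"angular":[0,0,0]}
    - {"hand":1,"linear":[0,0,0],"angular":[0,0,0]}

```text
clock: 14.72
tool_pos: [496.8, -277.9, 156.3]
orientation: [[-0.891, -0.454, -0.001], [-0.454, 0.891, 0.001], [0.001, 0.001, -1.0]]
wrist_force: [0.4, 0.0, -0.5]
opening: 24.9
grip_force: 68.6
```

```bash
python3 - <<'E'
from h import *
im,P,s,f,W=look('wrist');print(s['clock'],s['tool_pos'],np.round(s['orientation'],3).tolist(),s['opening'])
np.savez('w4.npz',im=im,P=P,W=W,K=f['K'])
T=np.eye(4);T[:3,:3]=s['orientation'];T[:3,3]=s['tool_pos'];C=np.linalg.inv(W)
for p in ([0,0,-11,1],[-30,0,-11,1],[15,0,-11,1],[0,0,20,1]):
    q=f['K']@(C@T@p)[:3];print(p,q[:2]/q[2])
cv2.imwrite('pics/m.png',cv2.resize(im[240:480,160:480],None,fx=2.4,fy=2.4,interpolation=cv2.INTER_CUBIC))
E
```

```text
14.7167 [ 496.76324973 -277.94980007  156.25950429] [[-0.891, -0.454, -0.001], [-0.454, 0.891, 0.001], [0.001, 0.001, -1.0]] 24.871790157000756
[0, 0, -11, 1] [318.09039581 346.77459742]
[-30, 0, -11, 1] [318.1850236  409.29012811]
[15, 0, -11, 1] [318.03799863 312.15858182]
[0, 0, 20, 1] [318.32638252 307.36649556]
```

View pics/m.png

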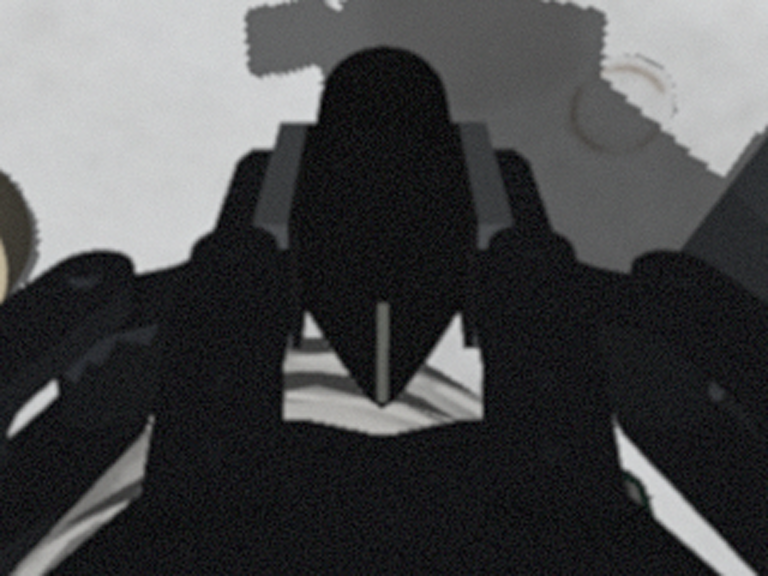

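The crop shows the knob held square between the pads, its white line at crop column 382, which matches the tool's centre line to about 0.3 mm. I'll check its place along tool x from the depth.

```bash
python3 - <<'E'
from h import *
d=np.load('w4.npz');P=d['P'];W=d['W'];K=d['K'];im=d['im'].astype(int)
s=bot.state();R=np.array(s['orientation']);t=np.array(s['tool_pos'])
Q=(P-t)@R
q=(abs(Q[...,1])<10)&(abs(Q[...,2]+11)<3)&(abs(Q[...,0])<45)
o=Q[q];print('top',len(o),np.percentile(o[:,0],[0,1,2,98,99,100]),np.median(o[:,2]))
q=(abs(Q[...,1])<2)&(Q[...,2]>-20)&(Q[...,2]<30)&(abs(Q[...,0])<45)
o=Q[q];o=o[np.argsort(o[:,0])];print(np.round(o[::max(1,len(o)//40)],1).tolist())
# column profile
for v in range(255,420,5): print(v,np.round(Q[v,318],1).tolist(),im[v,318].tolist())
# w3 re-analysis: axis along pointer dir
o=np.load('ktop.npy');a=np.radians(39.4);e=np.array([np.cos(a),np.sin(a)]);pr=o[:,:2]@e;print('w3 along',np.percentile(pr,[0,1,99,100]),'axis498.1',np.dot([498.1,-277.6],e),np.dot([497.5,-278.3],e))
E
```

```text
top 5229 [-30.85872881 -28.11388727 -26.76810503  20.5570503   21.11339676
  22.08091299] -10.621683439748287
[[-30.8, -0.1, -10.6], [-28.2, 1.1, -11.7], [-26.1, 1.1, -11.2], [-24.4, -0.9, -10.9], [-22.7, 1.5, -10.5], [-20.5, -0.5, -10.3], [-18.8, 1.1, -11.1], [-16.9, 1.1, -10.5], [-15.1, -0.9, -11.4], [-13.1, 1.1, -12.7], [-11.3, -0.5, -11.4], [-9.7, -0.1, -11.1], [-7.9, 1.5, -10.3], [-6.2, 1.1, -10.8], [-4.5, -0.5, -10.0], [-2.5, -0.5, -10.7], [-0.8, -0.1, -10.6], [0.9, -0.9, -10.5], [2.7, -0.5, -11.1], [4.2, 1.4, -11.4], [5.6, 1.8, -10.2], [7.3, 0.3, -11.4], [8.7, -0.8, -10.3], [10.2, 0.7, -10.6], [11.8, 1.8, -10.3], [13.3, -1.6, -10.7], [14.6, -1.2, -11.6], [16.2, 0.7, -10.7], [17.5, 0.7, -11.5], [18.9, -1.5, -10.2], [20.2, -0.8, -11.3], [21.0, -1.7, 3.0], [21.3, -1.6, -7.7], [21.4, -0.5, 4.0], [21.5, 0.7, 4.8], [21.6, -1.0, 8.7], [21.6, 0.3, 5.5], [21.7, 1.1, 13.8], [21.8, -0.5, -6.1], [21.9, 0.3, 2.8], [22.2, 1.2, 17.4]]
255 [-24.5, -0.8, 157.1] [93, 92, 93]
260 [22.1, -0.2, 23.8] [30, 29, 28]
265 [21.8, -0.2, 18.3] [17, 10, 12]
270 [21.5, -0.2, 13.2] [26, 29, 27]
275 [21.4, -0
[... 464 characters left out ...]
.1, -9.5] [17, 15, 7]
345 [-0.0, -0.1, -10.4] [12, 6, 10]
350 [-1.4, -0.1, -11.7] [20, 23, 20]
355 [-4.8, -0.1, -10.1] [13, 6, 8]
360 [-7.3, -0.1, -9.9] [18, 26, 22]
365 [-9.6, -0.1, -10.0] [32, 29, 29]
370 [-10.5, -0.1, -11.8] [90, 94, 93]
375 [-13.9, -0.1, -10.5] [92, 98, 94]
380 [-16.2, -0.1, -10.7] [95, 97, 96]
385 [-18.1, -0.1, -11.3] [90, 93, 92]
390 [-20.8, -0.1, -11.0] [91, 95, 92]
395 [-23.8, -0.1, -10.5] [91, 93, 94]
400 [-25.9, -0.1, -10.9] [88, 94, 91]
405 [-28.4, -0.1, -11.0] [92, 97, 95]
410 [-122.3, -0.7, 83.7] [139, 142, 142]
415 [-172.4, -1.0, 129.7] [168, 171, 171]
w3 along [186.06269519 187.12915547 237.13856252 240.46349664] axis498.1 208.69740249408108 207.78945099074107
```

Request:
jog_arm:
  plan:
    - {"hand":1,"linear":[-1.55,3.17,0],"angular":[0,0,0]}
    - {"hand":1,"linear":[-1.55,3.17,0],"angular":[0,0,0]}
    - {"hand":1,"linear":[-1.55,3.17,0],"angular":[0,0,0]}
    - {"hand":1,"linear":[-1.55,3.17,0],"angular":[0,0,0]}
    - {"hand":1,"linear":[-1.55,3.16,0],"angular":[0,0,0]}
    - {"hand":1,"linear":[-1.55,3.16,0],"angular":[0,0,0]}
    - {"hand":1,"linear":[0,0,1],"angular":[0,0,0]}
    - {"hand":1,"linear":[0,0,1],"angular":[0,0,0]}
    - {"hand":1,"linear":[0,0,0],"angular":[0,0,0]}
    - {"hand":1,"linear":[0,0,0],"angular":[0,0,0]}
    - {"hand":1,"linear":[0,0,0],"angular":[0,0,0]}

```text
clock: 15.68
tool_pos: [494.5, -67.8, 136.3]
orientation: [[-0.893, -0.45, -0.001], [-0.45, 0.893, -0.001], [0.001, -0.0, -1.0]]
wrist_force: [-0.3, -0.3, 0.6]
opening: 24.8
grip_force: 68.9
```

```bash
python3 - <<'E'
from h import *
for i in range(4):
    bot.grab_frame('scene');s=bot.state();print(s['clock'],np.round(s['tool_pos'],2),np.round(s['wrist_force'],1))
print(np.round(s['orientation'],3).tolist())
d=(np.array([493.35,-66.4,0])-s['tool_pos'])@np.array(s['orientation']);print(d)
E
```

```text
15.7333 [494.73 -67.77 136.56] [-0.1  0.5  1. ]
15.7833 [494.82 -67.65 136.71] [ 0.1 -0.8 -0.1]
15.8333 [494.85 -67.51 136.78] [ 0.4 -0.1 -0.6]
15.8833 [494.84 -67.34 136.78] [ 0.5 -0.4  0. ]
[[-0.893, -0.45, 0.001], [-0.45, 0.893, 0.0], [-0.001, -0.0, -1.0]]
[  0.98049046   1.54685688 136.77713545]
```

Request:
jog_arm:
  plan:
    - {"hand":1,"linear":[0.1,0.14,0.6],"angular":[0,0,0]}
    - {"hand":1,"linear":[0,0,0.5],"angular":[0,0,0]}
    - {"hand":1,"linear":[0,0,0],"angular":[0,0,0]}
    - {"hand":1,"linear":[0,0,0],"angular":[0,0,0]}
    - {"hand":1,"linear":[0,0,0],"angular":[0,0,0]}
    - {"hand":1,"linear":[0,0,0],"angular":[0,0,0]}

```text
clock: 16.38
tool_pos: [493.3, -65.9, 125.6]
orientation: [[-0.893, -0.451, 0.0], [-0.451, 0.893, -0.0], [-0.0, -0.0, -1.0]]
wrist_force: [-0.3, -0.8, 0.4]
opening: 25.0
grip_force: 68.9
```

Request:
jog_arm:
  plan:
    - {"hand":1,"linear":[0,0,0.2],"angular":[0,0,0]}
    - {"hand":1,"linear":[0,0,0.2],"angular":[0,0,0]}
    - {"hand":1,"linear":[0,0,0.2],"angular":[0,0,0]}
    - {"hand":1,"linear":[0,0,0.2],"angular":[0,0,0]}
    - {"hand":1,"linear":[0,0,0.2],"angular":[0,0,0]}
    - {"hand":1,"linear":[0,0,0],"angular":[0,0,0]}

```text
clock: 16.88
tool_pos: [492.8, -65.9, 114.9]
orientation: [[-0.893, -0.451, -0.001], [-0.451, 0.893, -0.0], [0.001, 0.0, -1.0]]
wrist_force: [-0.1, -0.4, -0.6]
opening: 24.9
grip_force: 68.9
```

Request:
jog_arm:
  plan:
    - {"hand":1,"linear":[0,0,0.2],"angular":[0,0,0]}
    - {"hand":1,"linear":[0,0,0.2],"angular":[0,0,0]}
    - {"hand":1,"linear":[0,0,0.2],"angular":[0,0,0]}
    - {"hand":1,"linear":[0,0,0.2],"angular":[0,0,0]}
    - {"hand":1,"linear":[0,0,0.1],"angular":[0,0,0]}
    - {"hand":1,"linear":[0,0,0],"angular":[0,0,0]}

```text
clock: 17.38
tool_pos: [493.1, -65.9, 106.6]
orientation: [[-0.893, -0.451, 0.0], [-0.451, 0.893, -0.0], [0.0, -0.0, -1.0]]
wrist_force: [-1.3, 0.6, 2.2]
opening: 25.2
grip_force: 69.1
```

Request:
jog_arm:
  plan:
    - {"hand":1,"linear":[0,0,0.2],"angular":[0,0,0]}
    - {"hand":1,"linear":[0,0,0.2],"angular":[0,0,0]}
    - {"hand":1,"linear":[0,0,0.2],"angular":[0,0,0]}
    - {"hand":1,"linear":[0,0,0],"angular":[0,0,0]}
    - {"hand":1,"linear":[0,0,0],"angular":[0,0,0]}

```text
clock: 17.8
tool_pos: [493.4, -66.0, 101.2]
orientation: [[-0.892, -0.451, 0.001], [-0.451, 0.892, -0.0], [-0.001, -0.001, -1.0]]
wrist_force: [-3.2, 0.4, 7.8]
opening: 25.2
grip_force: 70.2
```

Request:
jog_arm:
  plan:
    - {"hand":1,"linear":[0,0,0.1],"angular":[0,0,0]}
    - {"hand":1,"linear":[0,0,0.1],"angular":[0,0,0]}
    - {"hand":1,"linear":[0,0,0.1],"angular":[0,0,0]}
    - {"hand":1,"linear":[0,0,0],"angular":[0,0,0]}
    - {"hand":1,"linear":[0,0,0],"angular":[0,0,0]}

```text
clock: 18.22
tool_pos: [493.6, -66.1, 100.6]
orientation: [[-0.892, -0.452, 0.003], [-0.452, 0.892, -0.001], [-0.002, -0.002, -1.0]]
wrist_force: [-9.8, 3.8, 23.9]
opening: 24.6
grip_force: 72.4
```

Request:
jog_arm:
  plan:
    - {"hand":1,"linear":[0,0,-0.1],"angular":[0,0,0]}
    - {"hand":1,"linear":[0,0,0],"angular":[0,0,0]}
    - {"hand":1,"linear":[0,0,0],"angular":[0,0,0]}
    - {"hand":1,"linear":[0,0,0],"angular":[0,0,0]}
    - {"hand":1,"linear":[0,0,0],"angular":[0,0,0]}
    - {"hand":1,"linear":[0,0,0],"angular":[0,0,0]}
    - {"hand":1,"linear":[0,0,0],"angular":[0,0,0]}
    - {"hand":1,"linear":[0,0,0],"angular":[0,0,0]}
    - {"hand":1,"linear":[0,0,0],"angular":[0,0,0]}
    - {"hand":1,"linear":[0,0,0],"angular":[0,0,0]}
    - {"hand":1,"linear":[0,0,0],"angular":[0,0,0]}
    - {"hand":1,"linear":[0,0,0],"angular":[0,0,0]}

```text
clock: 19.22
tool_pos: [493.5, -66.0, 100.7]
orientation: [[-0.892, -0.452, 0.002], [-0.452, 0.892, -0.001], [-0.002, -0.001, -1.0]]
wrist_force: [-7.7, 2.0, 18.3]
opening: 24.9
grip_force: 71.1
```

```bash
python3 - <<'E'
from h import *
im,P,s,f,W=look('side');print(s['clock'],s['wrist_force'],s['tool_pos'],s['grip_force'])
marks('side',['lid_handle','glaze_bottle','masking_tape','ramekin','knob_mid'])
im2,P,s,f,W=look('wrist')
marks('wrist',['lid_handle','glaze_bottle','knob_mid'])
cv2.imwrite('pics/z.png',np.hstack([cv2.resize(im[150:300,200:440],(400,250)),cv2.resize(im2,(400,300))[:250]]))
s=bot.state();print(s['clock'],s['wrist_force'],s['tool_pos'])
E
```

```text
19.2167 [-7.68345999  1.99425177 18.34888972] [493.48048846 -66.02518436 100.70058393] 71.06601360021159
side lid_handle []
side glaze_bottle [([666.9, -80.4, 3.4], 0.73)]
side masking_tape [([670.5, -383.9, 1.5], 0.69)]
side ramekin [([431.1, 459.0, 0.0], 0.91)]
side knob_mid [([496.4, -65.4, 92.5], 0.56)]
wrist lid_handle []
wrist glaze_bottle []
wrist knob_mid [([495.1, -64.4, 89.2], 0.72)]
19.7167 [-7.18307306  3.67184572 17.8062651 ] [493.48173205 -66.04910978 100.70560717]
```

View pics/z.png

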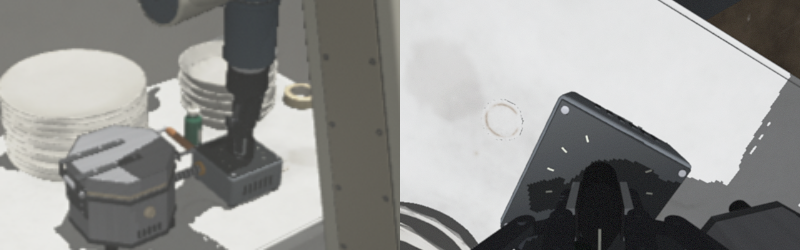

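The picture shows the lid flat at left (105,160), the knob seated and held over the box at (240,155), and the bottle and tape in place. The wrist force is a steady 18 N, so I'll hand it in.

```bash
python3 -c "
from workcell import bot
print(bot.finish_job())"
```

```text
the job is handed in; nothing more can be done
None
```

I closed the lid gently by hand, then seated the knob on the D-shaft and pressed it to the stop, and handed the job in at about 20 s still holding it there at about 18 N. The tape, bottle and dish stayed where they were.

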